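Pin down a crate slat before painting

TASK

The middle slat of the upturned crate has to be pinned down before painting. With the closed fingertips push its pegs down fully home, so that each head sits on the slat: first the bar-headed one, then the large round-headed one, then the small round-headed one. Leave the slim headless pin as it stands, pull no peg up, do not lift or shift the tools and pots around, and finish clear of everything.

Things in the scene. Friction and masses are not known exactly. Their poses are not given: they have to be found in the camera images.
- crate: upturned slatted wooden crate, 310 (its x) x 450 (its y) x 100 tall, standing firm on the table, turned by up to 0.2 rad; origin under its centre at table level, z up. Three slats run along its y; their tops are 100 above the origin. The middle slat (100 wide, under the crate's centre line) holds four upright pegs in a row, about 110 apart, in any order; they are all of the same plain dark wood.
- bar_top (a point): Wooden peg standing upright in the crate's middle slat; oblong bar-shaped head 54 x 22, longer across the slat. Its head is 10 thick. This point is the centre of its top face.
- large_top (a point): Wooden peg standing upright in the crate's middle slat; large round head, 40 dia. Its head is 10 thick. This point is the centre of its top face.
- small_top (a point): Wooden peg standing upright in the crate's middle slat; small round head, 24 dia. Its head is 10 thick. This point is the centre of its top face.
- pin_top (a point): Headless wooden pin, a plain 12 dia dowel standing in the same slat, top 20 to 26 mm above the slat: to be left as it is. This point is the centre of its top face.
- bar_peg (a joint): how far the bar-headed peg is pushed down its hole (m): 0 = top of head 26 mm above the slat; starts between 0 and 0.006; 0.016 is the hard stop, fully home, the underside of the head on the slat and its top 10 mm above the slat. It is a friction fit that needs about 8 N to move and stays where it is left (no spring); it could be pulled up too.
- large_peg (a joint): how far the large round-headed peg is pushed down its hole (m): 0 = top of head 26 mm above the slat; starts between 0 and 0.006; 0.016 is the hard stop, fully home, the underside of the head on the slat and its top 10 mm above the slat. It is a friction fit that needs about 7 N to move and stays where it is left (no spring); it could be pulled up too.
- small_peg (a joint): how far the small round-headed peg is pushed down its hole (m): 0 = top of head 26 mm above the slat; starts between 0 and 0.006; 0.016 is the hard stop, fully home, the underside of the head on the slat and its top 10 mm above the slat. It is a friction fit that needs about 6 N to move and stays where it is left (no spring); it could be pulled up too.
- pin_peg (a joint): how far the headless pin is pushed down its hole (m): 0 = top 26 mm above the slat; starts between 0 and 0.006; 0.016 is the hard stop, fully home. It is a friction fit that needs about 6 N to move and stays where it is left (no spring); it could be pulled up too.
- sanding_block: bystander: cork sanding block 45 x 75 x 28 lying on an outer slat of the crate; origin under its centre
- paint_pot: bystander: small lidded paint jar, 46 dia, 46 tall, on an outer slat of the crate; origin under its centre
- brush: bystander: paint brush 170 long lying along an outer slat of the crate
- putty_tin: bystander: low round tin, 60 dia, 34 tall, on an outer slat of the crate; origin under its centre
- glue_bottle: bystander: white bottle, 54 dia, 140 tall, standing on the table left of the crate; origin under its centre
- mallet: bystander: hammer 260 long lying on the table right of the crate
- brush_jar: bystander: glass jar, 72 dia, 95 tall, with brushes up to 170 high, on the table right of the crate; origin under its centre

How it is judged:
By the outcome, as a careful person would: the job done as asked, in the order asked, and still so for the second after the job is handed in, with the robot touching nothing.
It also fails if it takes over 48 s, if anything falls off the work surface, if the arm or the gripper's body presses on something with over 40 N, if the wrist force passes 120 N, or if a joint passes its speed limit or range.

ROBOT

A 6-joint arm with a two-finger parallel gripper is mounted at the origin on the work surface. World frame = base frame: x ahead of the robot, y to its left, z up, the work surface at z = 0. Lengths are in m, angles in rad, forces in N, time in s.
With the tool pointing down it reaches from about 0.325 to 0.875 m from the base axis. Payload 4.4 kg.
Tool frame: the origin (TCP) lies midway between the tips of the shut fingers; the grasp point (between the pads) lies 19 mm behind it (grip_point_offset is the distance from the TCP to the grasp point, in m); x points along the fingers, z is the direction in which the jaws open and shut, and the axes are right-handed (so a half turn about x gives the same grasp; the last joint's range is limited). The gripper opens to 85 mm and grips with 20 to 120 N. Pads are 22 mm wide; open, the fingers measure 114 mm over their backs; the gripper's body (76 mm by 85 mm) begins 54 mm behind the grasp point. The pads swing forward as they close: fully open they stand 13 mm farther back than shut.
Start: joints at [-0.15, 0.207, 1.542, -0, 1.393, -0.15], TCP at [0.575, -0, 0.231] pointing down, gripper open.
Joint ranges: [-2.73, 2.73], [-0.86, 2.22], [0.23, 2.46], [-1.11, 4.25], [0.08, 2.63], [-2.82, 2.82]. Speed limits (rad/s): [2.79, 2.79, 3.14, 3.14, 3.14, 3.14].

INTERFACE

Orientations are given as a rotation vector (axis times angle).
In Python, from workcell import get_state, snapshot, camera_params, finish_job, grip_point_offset gives the robot as it stands.
- The arm moves only by the tool move_arm, never from a script. Its argument "moves" is a list of rows, each a list of 7 numbers: the shift along the tool's x, y, z in mm, then the turn, a rotation vector about the tool's x, y, z in degrees, then the finger opening in mm, from 0 to 85.4. A call has exactly 5 rows; each row shifts and turns the commanded pose from where the row before left it, along the tool's axes as they then stand; what a row does not reach is not made up. A row lasts 1/8 s, in which the tool goes at most 62.5 mm and 10.7 degrees, less where a joint would pass 70% of its speed; a pose out of reach is approached as far as the arm can. A call is refused whole if a number of a shift passes 62.5 or a number of a turn 10.7, either way. A call with a gripper value outside its range is refused whole. The fingers move at their own pace and stop on an object; "grip_force" is the grip in N (left out, the last holds). Time passes only in rows, so rows that do not move let the fingers close, or fill a call up. It gives the time, the measured TCP pose, the force and the opening at its end, in the units of the state.
- get_state(): the state, without advancing time (a new reading comes with each control period).
- snapshot(name): name is "scene" or "side" or "wrist"; returns (picture, depth): 480x640x3 uint8, blue, green, red; 480x640 float32, m along the optical axis (not along the pixel's ray), 0 where there is no reading.
- camera_params(name): a dict with "K" (3x3 intrinsics, pixels), "dist_coeffs" ([k1, k2, p1, p2, k3] as OpenCV has them; the pictures are not rectified), "rvec" (rotation vector, rad) and "tvec" (3), from world to camera coordinates, as OpenCV has them. Camera axes: x right, y down, z forward; pixel columns grow to the right and rows downward; lengths in m; the calibration is good to about 2 mm. A picture is of the moment at which its call begins: read the wrist's pose just before it. camera_params takes no time and is no camera call; for the wrist camera it gives the pose at the moment of the call.
- finish_job(): hands the job in, once; it reports no verdict.
The state is a dict: "time": time; "joint_positions": joint angles; "joint_velocities": joint speeds; "tau": joint torques, N m; "position": TCP position; "tcp_rot": TCP orientation; "ft_force": force on the tool from outside, world axes, zero at the start; "torque": the same for the moment, N m; "opening": finger opening in m.
Only numpy, scipy, OpenCV 4.12 (cv2) and the standard library are available. Lean on these libraries where they do the work, as an engineer would, in place of code of your own. Each camera call takes 0.05 s, during which the arm holds its last target.

## Working session

There is one attempt and no reset: what is moved stays moved. The work goes in short steps, Python scripts to look and compute and a tool call to move; the robot and the scene stay as the last step left them, time stands still between calls to the robot, and variables do not carry over. Pictures are saved under pics/ and viewed, and the job is handed in when it is done.

Besides the shell and the picture viewer there is one more tool, called after "Call:" as name(argument=value, ...) on one line, values as JSON. move_arm: Moves the arm, as the interface text tells. Its arguments: {"type":"object","properties":{"moves":{"type":"array"},"grip_force":{"type":"number"}},"required":["moves"]}

```bash
mkdir -p pics; ls
python3 - <<'E'
from workcell import *
import cv2,numpy as np
print(get_state())
for n in ["scene","side","wrist"]:
    p=camera_params(n);print(n,p)
    im,d=snapshot(n);cv2.imwrite(f"pics/{n}0.png",im);np.save(f"{n}0.npy",d)
    np.savez(f"{n}0.npz",im=im,d=d,**{k:np.array(v) for k,v in p.items()})
E
```

```text
pics
{'time': 0.0, 'joint_positions': array([-1.50489743e-01,  2.07442334e-01,  1.54296186e+00, -1.77851608e-05,
        1.39353026e+00, -1.50486887e-01]), 'joint_velocities': array([-1.23136230e-03,  1.26993559e-03,  4.46170249e-05, -4.82701242e-04,
       -1.94331988e-03,  7.92581220e-04]), 'tau': array([ 4.44781954e-04, -3.83034396e+01, -2.91594708e+01, -2.26178481e-04,
        1.06274080e-02,  5.83859855e-05]), 'position': array([5.74229669e-01, 1.05797717e-04, 2.30109358e-01]), 'tcp_rot': array([2.61996399e-04, 1.57311427e+00, 2.62469392e-04]), 'ft_force': array([ 0.30989287, -0.59238208, -0.76936123]), 'torque': array([0.00624092, 0.02487333, 0.05035284]), 'opening': 0.08547874443318305}
scene {'K': array([[483.11471093,   0.        , 317.51087419],
       [  0.        , 483.11471093, 234.95522564],
       [  0.        ,   0.        ,   1.        ]]), 'dist_coeffs': array([-0.0895311,  0.       ,  0.       ,  0.       ,  0.       ]), 'rvec': array([ 1.91080889,  1.57807319, -0.6273524 ]), 'tvec': array([-0.09289252, -0.30246319,  1.52095201])}
side {'K': array([[587.44396447,   0.        , 329.28506279],
       [  0.        , 587.44396447, 243.94072417],
       [  0.        ,   0.        ,   1.        ]]), 'dist_coeffs': array([-0.08877319,  0.        ,  0.        ,  0.        ,  0.        ]), 'rvec': array([ 0.70416006, -2.5621948 ,  1.20454118]), 'tvec': array([0.44343235, 0.27740602, 1.24381191])}
wrist {'K': array([[369.37380599,   0.        , 316.88045077],
       [  0.        , 369.37380599, 238.61202429],
       [  0.        ,   0.        ,   1.        ]]), 'dist_coeffs': array([0.00347901, 0.        , 0.        , 0.        , 0.        ]), 'rvec': array([-2.81214483e+00, -1.90922967e-04,  4.44018589e-03]), 'tvec': array([-0.57336121, -0.04229295,  0.38081618])}
```

View pics/scene0.png

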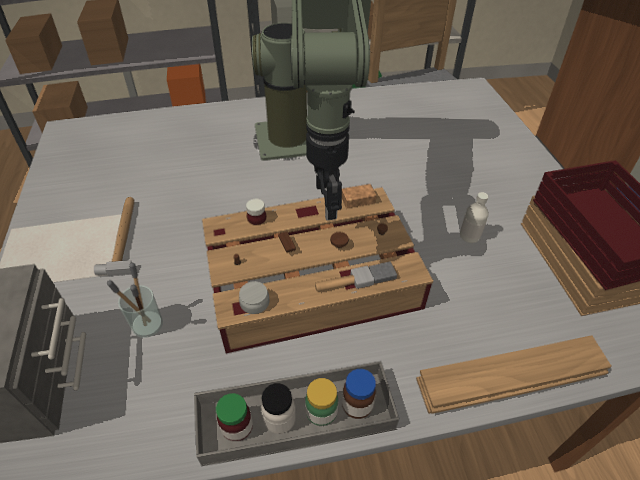

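View pics/side0.png

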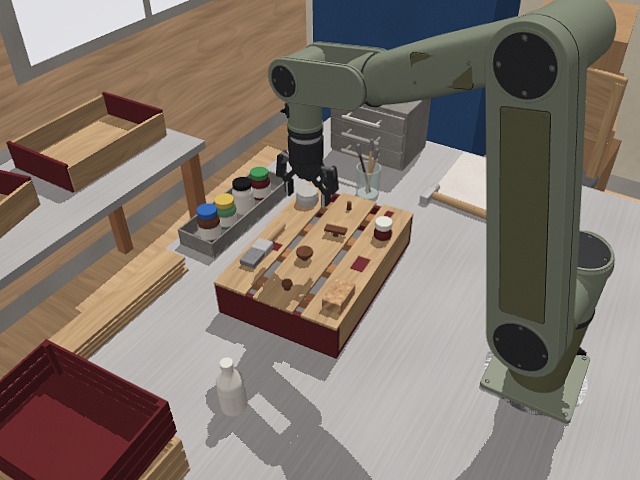

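View pics/wrist0.png

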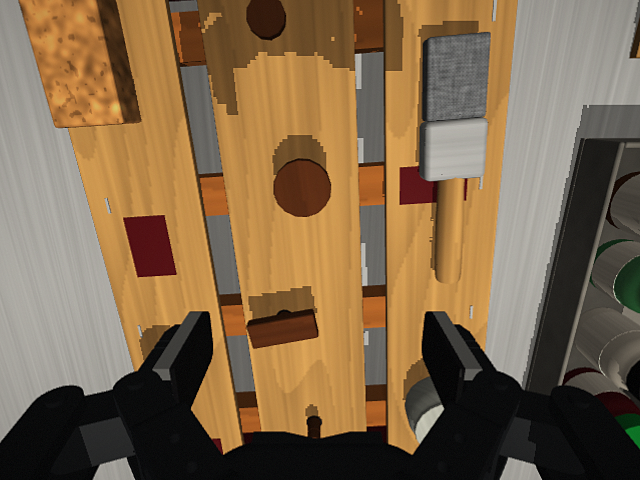

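The wrist view shows the pegs clearly: small round (266,17), large round (302,187), bar (283,328) and pin (314,425). I'll measure the first three from there and check them against the scene and side views.

```bash
cat > h.py <<'E'
import numpy as np,cv2
from scipy.spatial.transform import Rotation as R
def world(z,uv,depth):
    p=cv2.undistortPoints(np.asarray(uv,float).reshape(-1,1,2),z['K'],z['dist_coeffs'])[:,0]
    c=np.c_[p,np.ones(len(p))]*np.asarray(depth)[:,None]
    return (c-z['tvec'])@R.from_rotvec(z['rvec']).as_matrix()
def plane(z,uv,h):
    p=cv2.undistortPoints(np.asarray(uv,float).reshape(-1,1,2),z['K'],z['dist_coeffs'])[:,0]
    M=R.from_rotvec(z['rvec']).as_matrix(); d=np.c_[p,np.ones(len(p))]@M; o=-z['tvec']@M
    return o+d*((h-o[2])/d[:,2])[:,None]
E
python3 - <<'E'
from h import *
for n in ["wrist","scene","side"]:
    z=np.load(n+"0.npz"); im=z['im'];d=z['d']
    hsv=cv2.cvtColor(im,cv2.COLOR_BGR2HSV)
    vv,uu=np.mgrid[0:480,0:640]
    W=world(z,np.c_[uu.ravel(),vv.ravel()],d.ravel()).reshape(480,640,3)
    # middle slat height
    m=((hsv[...,2]<125)&(hsv[...,1]>90)&(hsv[...,0]<20)&(d>0)&(W[...,2]>.104)&(W[...,2]<.14)&(W[...,0]>.35)&(W[...,0]<.75)&(abs(W[...,1])<.26)).astype(np.uint8)
    k,l,s,c=cv2.connectedComponentsWithStats(m)
    print(n)
    for i in range(1,k):
        if s[i,4]<25: continue
        w=W[l==i]; zt=np.percentile(w[:,2],90); t=w[w[:,2]>zt-.004]
        print(s[i],"ztop",zt.round(4),"med",np.median(t,0).round(4),"mid",((t.min(0)+t.max(0))/2).round(4),"ext",(np.ptp(t,axis=0)*1e3).round(0))
    if n=="wrist":
        for u,v in [(290,130),(300,260),(270,390),(330,360)]: print("slat",W[v,u].round(4))
E
```

```text
wrist
[  96    0   44  124 2147] ztop 0.1249 med [0.4484 0.1158 0.124 ] mid [0.4487 0.1109 0.1244] ext [ 6. 69.  7.]
[ 246    0   40   40 1330] ztop 0.1206 med [0.5428 0.1369 0.1196] mid [0.5426 0.136  0.1192] ext [23. 20.  5.]
[19  2  6 16 28] ztop 0.1286 med [0.4037 0.1392 0.1276] mid [0.4038 0.1389 0.1275] ext [3. 8. 3.]
[422  56   1  37  37] ztop 0.1065 med [0.6432 0.1069 0.1056] mid [0.6432 0.1067 0.106 ] ext [ 2. 22.  3.]
[67 61  7  9 27] ztop 0.1285 med [0.4252 0.1093 0.1277] mid [0.4251 0.1099 0.1275] ext [4. 5. 3.]
[ 273  158   58   59 2637] ztop 0.1251 med [0.5633 0.0345 0.1243] mid [0.5633 0.0341 0.1239] ext [39. 39.  5.]
[434 180  11 101 624] ztop 0.1153 med [0.6626 0.008  0.114 ] mid [ 6.633e-01 -2.000e-04  1.143e-01] ext [ 7. 77.  6.]
[ 246  309   72   40 1982] ztop 0.1222 med [ 0.5466 -0.0784  0.1214] mid [ 0.546  -0.0791  0.1209] ext [56. 32.  5.]
[307 420  13  18 192] ztop 0.1199 med [ 0.5711 -0.1864  0.1188] mid [ 0.5706 -0.1874  0.119 ] ext [10.  6.  6.]
slat [0.5547 0.0711 0.1007]
slat [ 0.5602 -0.0284  0.0992]
slat [ 0.531  -0.1557  0.0993]
slat [ 0.5852 -0.1232 
[... 725 characters left out ...]
76  0.1224] mid [ 0.5703 -0.1879  0.1247] ext [ 9. 10.  9.]
[324 224  23  12 164] ztop 0.1247 med [ 0.5439 -0.0767  0.1231] mid [ 0.5445 -0.0776  0.1248] ext [54. 26.  8.]
[296 246  17  16 175] ztop 0.1283 med [0.5634 0.0381 0.1266] mid [0.5625 0.0362 0.1275] ext [37. 37.  6.]
[282 279  11  12  90] ztop 0.1235 med [0.5414 0.1415 0.1221] mid [0.5423 0.1406 0.1228] ext [21. 20.  6.]
[337 287  18  27 113] ztop 0.1236 med [0.4035 0.1169 0.1228] mid [0.4041 0.1129 0.1248] ext [ 5. 66. 10.]
[322 300   6   7  26] ztop 0.1244 med [0.4387 0.1498 0.123 ] mid [0.439  0.1502 0.1234] ext [11.  4.  6.]
[326 304  13   7  58] ztop 0.125 med [0.4143 0.1483 0.1249] mid [0.4163 0.149  0.1247] ext [19.  4.  7.]
```

Call:
move_arm(moves=[[0, -26, -10, 0, 0, 0, 0], [0, -26, -10, 0, 0, 0, 0], [0, -27, -8, 0, 0, 0, 0], [30, 0, 0, 0, 0, 0, 0], [30, 0, 0, 0, 0, 0, 0]], grip_force=60)

```text
time: 0.78
position: [0.547, -0.0796, 0.1708]
tcp_rot: [0.001, 1.57, -0.001]
ft_force: [0.4, -0.1, -0.3]
opening: -0.0002
```

Call:
move_arm(moves=[[20, 0, 0, 0, 0, 0, 0], [10, 0, 0, 0, 0, 0, 0], [5, 0, 0, 0, 0, 0, 0], [0, 0, 0, 0, 0, 0, 0], [0, 0, 0, 0, 0, 0, 0]])

```text
time: 1.4
position: [0.5477, -0.0792, 0.1373]
tcp_rot: [-0.0, 1.569, -0.0]
ft_force: [0.7, 0.3, -0.1]
opening: -0.0001
```

Run:
```python
from workcell import *
import cv2
for n in ["side","wrist"]:
    im,d=snapshot(n)
    if n=="side": im=cv2.resize(im[120:340,200:450],(750,660//1*1))[:600]
    cv2.imwrite(f"pics/{n}1.png",im)
```

```text
(no output)
```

View pics/side1.png

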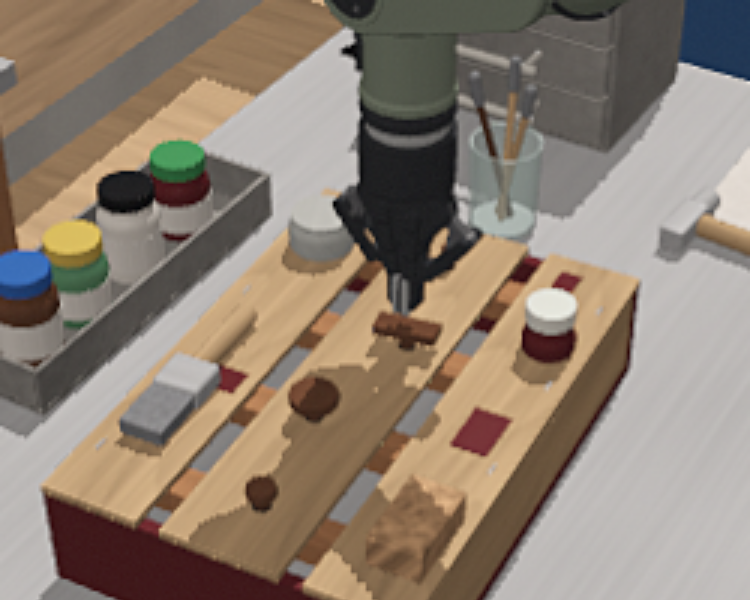

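View pics/wrist1.png

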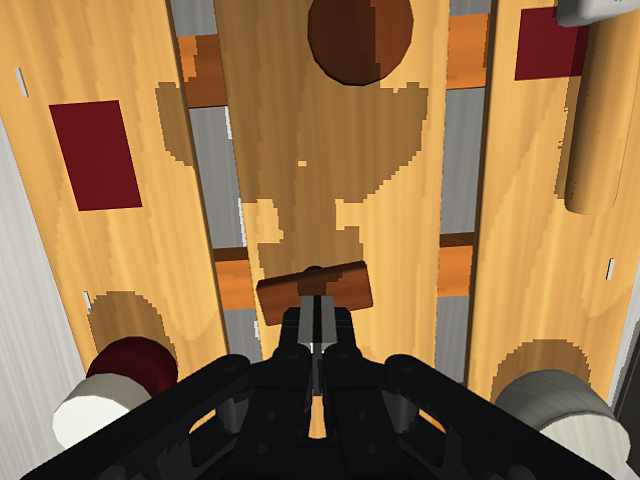

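The side crop shows the tips at (405,300), just above the bar head at (407,328). In the wrist view they are at (317,298), over the bar at (315,292). I'll push gently from here.

Call:
move_arm(moves=[[6, 0, 0, 0, 0, 0, 0], [5, 0, 0, 0, 0, 0, 0], [4, 0, 0, 0, 0, 0, 0], [3, 0, 0, 0, 0, 0, 0], [0, 0, 0, 0, 0, 0, 0]])

```text
time: 2.12
position: [0.5467, -0.0789, 0.1187]
tcp_rot: [-0.0, 1.572, 0.0]
ft_force: [-3.1, -0.5, 4.0]
opening: 0.0002
```

Call:
move_arm(moves=[[2, 0, 0, 0, 0, 0, 0], [2, 0, 0, 0, 0, 0, 0], [2, 0, 0, 0, 0, 0, 0], [0, 0, 0, 0, 0, 0, 0], [0, 0, 0, 0, 0, 0, 0]])

```text
time: 2.75
position: [0.5467, -0.0789, 0.113]
tcp_rot: [0.0, 1.572, 0.0]
ft_force: [-3.6, 0.3, 5.9]
opening: 0.0003
```

Call:
move_arm(moves=[[1, 0, 0, 0, 0, 0, 0], [1, 0, 0, 0, 0, 0, 0], [1, 0, 0, 0, 0, 0, 0], [1, 0, 0, 0, 0, 0, 0], [0, 0, 0, 0, 0, 0, 0]])

```text
time: 3.38
position: [0.5468, -0.0789, 0.11]
tcp_rot: [-0.0, 1.572, 0.0]
ft_force: [-5.7, 2.1, 12.6]
opening: 0.0003
```

Call:
move_arm(moves=[[1, 0, 0, 0, 0, 0, 0], [1, 0, 0, 0, 0, 0, 0], [0, 0, 0, 0, 0, 0, 0], [0, 0, 0, 0, 0, 0, 0], [0, 0, 0, 0, 0, 0, 0]])

```text
time: 4.0
position: [0.5468, -0.0789, 0.1099]
tcp_rot: [-0.0, 1.572, 0.0]
ft_force: [-9.9, 2.1, 22.0]
opening: -0.0002
```

The bar peg has stalled at z = 0.110 with 22 N, so it is home. Next is the large peg.

Call:
move_arm(moves=[[-20, 0, 0, 0, 0, 0, 0], [-26, 0, 0, 0, 0, 0, 0], [0, 40, 6, 0, 0, 0, 0], [0, 40, 6, 0, 0, 0, 0], [0, 33, 5, 0, 0, 0, 0]])

```text
time: 4.62
position: [0.564, 0.0353, 0.152]
tcp_rot: [0.0, 1.571, 0.0]
ft_force: [-0.4, 1.1, 0.4]
opening: -0.0002
```

Call:
move_arm(moves=[[16, 0, 0, 0, 0, 0, 0], [0, 0, 0, 0, 0, 0, 0], [0, 0, 0, 0, 0, 0, 0], [0, 0, 0, 0, 0, 0, 0], [0, 0, 0, 0, 0, 0, 0]])

```text
time: 5.25
position: [0.5643, 0.0334, 0.1367]
tcp_rot: [0.001, 1.57, -0.001]
ft_force: [0.5, -0.4, -0.7]
opening: 0.0001
```

Run:
```python
from workcell import *
import cv2
im,d=snapshot("side"); cv2.imwrite(f"pics/side2.png",cv2.resize(im[120:340,200:450],(680,600)))
```

```text
(no output)
```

View pics/side2.png

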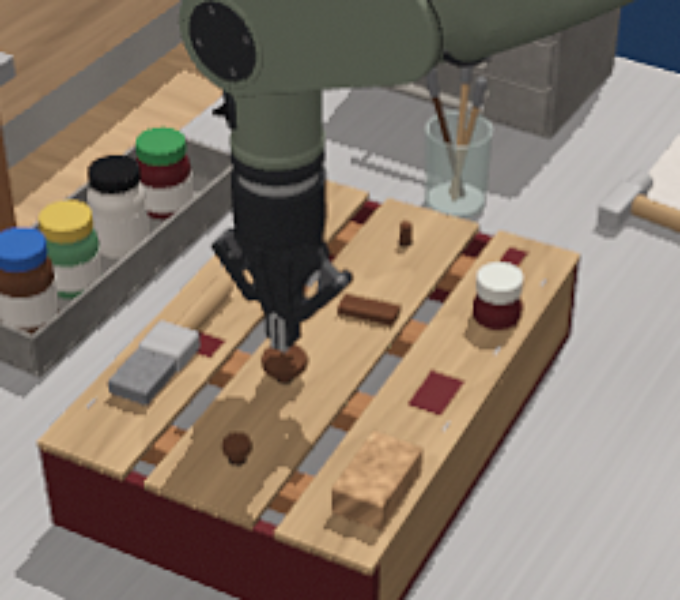

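The bar at (370,308) now sits flush on the slat. The tips at (282,345) are over the large head at (284,362).

Call:
move_arm(moves=[[6, 0, 0, 0, 0, 0, 0], [5, 0, 0, 0, 0, 0, 0], [4, 0, 0, 0, 0, 0, 0], [3, 0, 0, 0, 0, 0, 0], [2, 0, 0, 0, 0, 0, 0]])

```text
time: 5.92
position: [0.5639, 0.034, 0.117]
tcp_rot: [-0.0, 1.571, -0.0]
ft_force: [-3.8, 0.2, 7.0]
opening: 0.0003
```

Call:
move_arm(moves=[[2, 0, 0, 0, 0, 0, 0], [2, 0, 0, 0, 0, 0, 0], [1, 0, 0, 0, 0, 0, 0], [1, 0, 0, 0, 0, 0, 0], [0, 0, 0, 0, 0, 0, 0]])

```text
time: 6.55
position: [0.5639, 0.034, 0.111]
tcp_rot: [-0.0, 1.571, -0.0]
ft_force: [-3.0, 0.2, 6.5]
opening: -0.0001
```

Call:
move_arm(moves=[[1, 0, 0, 0, 0, 0, 0], [1, 0, 0, 0, 0, 0, 0], [1, 0, 0, 0, 0, 0, 0], [1, 0, 0, 0, 0, 0, 0], [0, 0, 0, 0, 0, 0, 0]])

```text
time: 7.18
position: [0.564, 0.034, 0.1099]
tcp_rot: [-0.001, 1.571, 0.0]
ft_force: [-9.4, -0.6, 20.8]
opening: -0.0003
```

The large peg is home (z = 0.1099, 21 N). Next is the small peg.

Call:
move_arm(moves=[[-20, 0, 0, 0, 0, 0, 0], [-26, 0, 0, 0, 0, 0, 0], [0, 40, -8, 0, 0, 0, 0], [0, 40, -8, 0, 0, 0, 0], [0, 24, -5, 0, 0, 0, 0]])

```text
time: 7.8
position: [0.5422, 0.1396, 0.1519]
tcp_rot: [-0.001, 1.571, 0.001]
ft_force: [-0.7, 0.2, 0.7]
opening: 0.0002
```

Call:
move_arm(moves=[[16, 0, 0, 0, 0, 0, 0], [0, 0, 0, 0, 0, 0, 0], [0, 0, 0, 0, 0, 0, 0], [0, 0, 0, 0, 0, 0, 0], [0, 0, 0, 0, 0, 0, 0]])

```text
time: 8.43
position: [0.5434, 0.1375, 0.1366]
tcp_rot: [0.001, 1.57, -0.001]
ft_force: [0.7, 0.4, 0.2]
opening: 0.0001
```

Run:
```python
from workcell import *
import cv2
im,d=snapshot("side"); cv2.imwrite(f"pics/side3.png",cv2.resize(im[120:340,200:450],(680,600)))
```

```text
(no output)
```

View pics/side3.png

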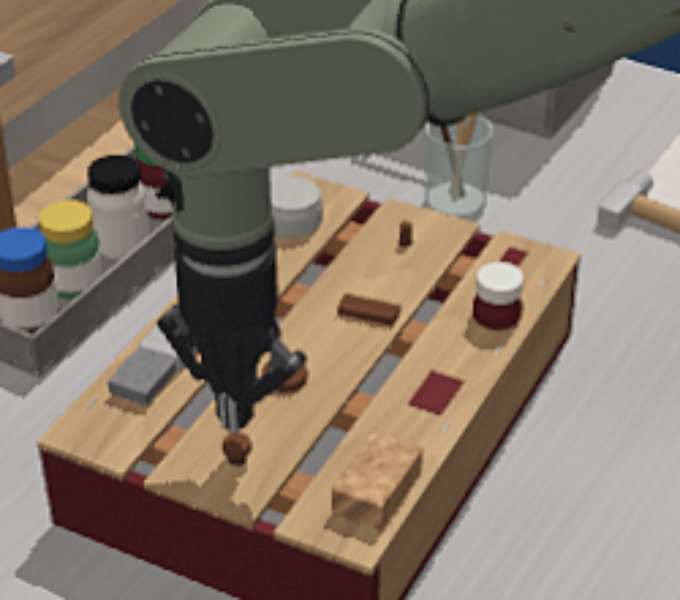

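The tips at (232,425) are just above the small head at (237,446). The large head is partly hidden by the gripper.

Call:
move_arm(moves=[[6, 0, 0, 0, 0, 0, 0], [5, 0, 0, 0, 0, 0, 0], [4, 0, 0, 0, 0, 0, 0], [3, 0, 0, 0, 0, 0, 0], [2, 0, 0, 0, 0, 0, 0]])

```text
time: 9.1
position: [0.5427, 0.138, 0.1168]
tcp_rot: [-0.0, 1.572, 0.0]
ft_force: [-2.8, -0.4, 5.4]
opening: 0.0001
```

Call:
move_arm(moves=[[2, 0, 0, 0, 0, 0, 0], [2, 0, 0, 0, 0, 0, 0], [1, 0, 0, 0, 0, 0, 0], [1, 0, 0, 0, 0, 0, 0], [0, 0, 0, 0, 0, 0, 0]])

```text
time: 9.72
position: [0.5427, 0.138, 0.1109]
tcp_rot: [-0.0, 1.572, 0.0]
ft_force: [-2.4, 0.2, 5.6]
opening: -0.0003
```

Call:
move_arm(moves=[[1, 0, 0, 0, 0, 0, 0], [1, 0, 0, 0, 0, 0, 0], [1, 0, 0, 0, 0, 0, 0], [1, 0, 0, 0, 0, 0, 0], [0, 0, 0, 0, 0, 0, 0]])

```text
time: 10.35
position: [0.5429, 0.138, 0.1099]
tcp_rot: [-0.001, 1.572, -0.0]
ft_force: [-9.9, -2.4, 19.8]
opening: -0.0002
```

The small peg is home. I'll retreat upward and check.

Call:
move_arm(moves=[[-30, 0, 0, 0, 0, 0, 0], [-40, 0, 0, 0, 0, 0, 0], [-40, -40, 0, 0, 0, 0, 0], [-20, -50, 0, 0, 0, 0, 0], [0, -48, 0, 0, 0, 0, 0]])

```text
time: 10.98
position: [0.5446, -0.0014, 0.2391]
tcp_rot: [-0.002, 1.565, -0.0]
ft_force: [0.5, -0.4, -0.7]
opening: -0.0
```

Call:
move_arm(moves=[[0, 0, 0, 0, 0, 0, 0], [0, 0, 0, 0, 0, 0, 0], [0, 0, 0, 0, 0, 0, 0], [0, 0, 0, 0, 0, 0, 0], [0, 0, 0, 0, 0, 0, 0]])

```text
time: 11.6
position: [0.543, 0.0008, 0.2361]
tcp_rot: [-0.001, 1.571, 0.001]
ft_force: [-0.4, 0.4, -0.1]
opening: -0.0002
```

Run:
```python
from workcell import *
from h import *
for n in ["wrist","scene","side"]:
    z={k:np.array(v) for k,v in camera_params(n).items()}
    im,d=snapshot(n); cv2.imwrite(f"pics/{n}4.png",im)
    vv,uu=np.mgrid[0:480,0:640]
    W=world(z,np.c_[uu.ravel(),vv.ravel()],d.ravel()).reshape(480,640,3)
    for nm,x,y in [("bar",.546,-.079),("large",.5633,.0345),("small",.5425,.1375),("pin",.571,-.188),("slat",.556,-.02)]:
        m=(np.hypot(W[...,0]-x,W[...,1]-y)<(.009 if nm!="pin" else .006))&(W[...,2]<.14)&(d>0)
        if m.sum(): print(n,nm,m.sum(),np.percentile(W[m][:,2],[50,90]).round(4))
print(get_state()['ft_force'])
```

```text
wrist large 472 [0.1093 0.1102]
wrist small 700 [0.1094 0.1104]
wrist slat 364 [0.0993 0.1002]
scene bar 39 [0.1115 0.1134]
scene large 41 [0.1116 0.1126]
scene small 42 [0.1114 0.1132]
scene pin 35 [0.1102 0.1241]
scene slat 39 [0.1009 0.103 ]
side bar 37 [0.1101 0.113 ]
side large 32 [0.1109 0.1134]
side small 41 [0.1109 0.1131]
side pin 38 [0.1111 0.125 ]
side slat 40 [0.1006 0.1029]
[ 0.23388881 -1.03492599 -0.80655748]
```

View pics/wrist4.png

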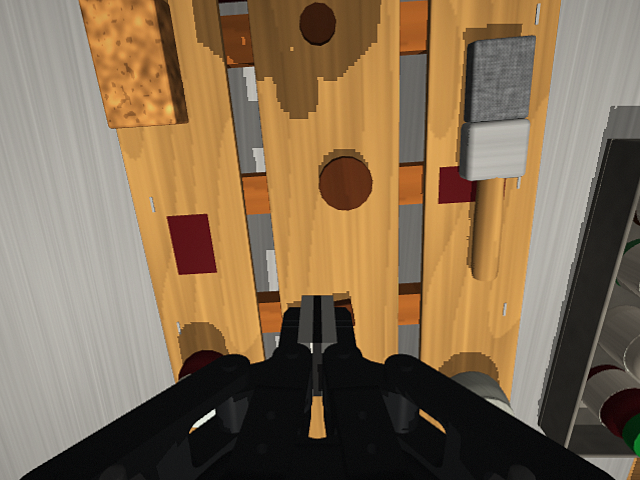

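View pics/side4.png

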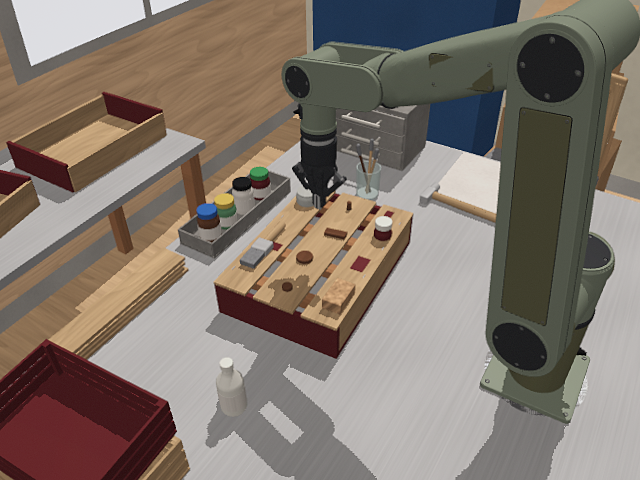

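The three heads now read 10 mm above the slat and look flush: in the side view, bar (335,233), large (304,257), small (287,287). The pin at (349,206) is unchanged, the bystanders haven't moved, and the gripper is about 0.12 m above the heads.

```bash
python3 -c "
from workcell import *
print(finish_job())"
```

```text
the job is handed in; nothing more can be done
None
```

I pushed the bar-headed, large round and small round pegs fully home, in that order, with the closed fingertips, then raised the arm clear and handed the job in at about 12 s.

- **Hard stop:** each push stalled at TCP z ≈ 0.110 m with 20–22 N upward.
- **Depth check afterwards:** the head tops read about 9.5–10.5 mm above the slat in every view where they were visible. The wrist view could not confirm the bar because the gripper hid it, so that one rests on the scene and side views.
- **Pin and bystanders:** the pin top still reads about 24–25 mm above the table-level slat height of 0.100 m, as before. The tools and pots look where they were in the final wrist and side pictures; I compared those by eye and did not measure them.
- **Final state:** the gripper is about 0.12 m above the heads, with no contact force beyond noise. No check failed. The scene and side cameras read 1–2 mm higher than the wrist camera, within the calibration tolerance.

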